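# Run the bread guide's ratchet pusher back to its stop

### The arm

A 6-joint arm with a two-finger parallel gripper is mounted at the origin on the work surface. World frame = base frame: x ahead of the robot, y to its left, z up, the work surface at z = 0. Lengths are in m, angles in rad, forces in N, time in s.
With the tool pointing down it reaches from about 0.275 to 0.75 m from the base axis. Payload 10.2 kg.
Tool frame: the origin (TCP) lies at the very end of the fingers, on their centre line; the grasp point (between the pads) lies 19 mm behind it; z points along the fingers, y is the line along which they close (so a half turn about z gives the same grasp; the last joint's range is limited). The gripper opens to 88 mm and grips with 3 to 60 N. Pads are 18 mm wide; open, the fingers measure 123 mm over their backs; the gripper's body (75 mm by 187 mm) begins 45 mm behind the grasp point.
Start: joints at [1.075, 0.313, 1.498, -0, 1.331, -0.223], TCP at [0.141, 0.506, 0.239] pointing down, gripper open.
Joint ranges: [-2.94, 2.94], [-0.97, 2.17], [0.19, 2.56], [-1.23, 4.37], [0.02, 3.11], [-2.88, 2.88]. Speed limits (rad/s): [2.39, 2.39, 3.01, 3.14, 3.14, 3.14].

### API

Orientations are given as a rotation vector (axis times angle).
In Python, from plant import bot gives the robot as it stands.
- The arm moves only by the shell command python3 -m pendant 'ROWS' [OPENING] [FORCE]. ROWS is a JSON object of lists of equal length, an entry for each row: "translation": the shift along the world's x, y, z as a fraction of full scale, a list of three; "dr": the turn, a rotation vector about the world's x, y, z as a fraction of full scale, a list of three. A call has exactly 5 rows; each row is the pose to reach, as a shift and turn from the pose commanded when the call began; what a row does not reach only later rows make up. Full scale, the value 1, is 150 mm for a shift and 1.5 rad for a turn. A row lasts 1/12 s, in which the tool goes at most 41.7 mm and 7.16 degrees, less where a joint would pass 70% of its speed; a pose out of reach is approached as far as the arm can. A call with a number of a shift or a turn outside -1 to 1 is refused whole. A call with a gripper value outside its range is refused whole. OPENING is the opening, from -1 (shut) to 1 (fully open), set as the call begins (- or left out, the last holds). The fingers move at their own pace and stop on an object; FORCE is the grip in N (left out, the last holds). Time passes only in rows, so rows that repeat a pose let the fingers close, or fill a call up. It gives the time, the measured TCP pose, the force, the opening and the grip force at its end, in the units of the state.
- bot.get_state(): the state, without advancing time (a new reading comes with each control period).
- bot.grab_frame(name): name is "side" or "top"; returns the picture (420x560x3 uint8, red, green, blue); there is no depth.
- bot.camera_model(name): a dict with "fx", "fy", "cx", "cy" (pixels), "k1" (the pictures are not rectified: a ray, as slopes to the right and down, at radius r is drawn at 1 + k1 r^2 times it, then the intrinsics apply), "rvec" (rotation vector, rad) and "tvec" (3), from world to camera coordinates, as OpenCV has them. Camera axes: x right, y down, z forward; pixel columns grow to the right and rows downward; lengths in m; the calibration is good to about 2 mm. A picture is of the moment at which its call begins. camera_model takes no time and is no camera call.
- bot.sign_off(): hands the job in; it is judged then, once.
The state is a dict: "time_s": time; "qpos": joint angles; "joint_vel": joint speeds; "joint_torque": joint torques, N m; "tool_pos": TCP position; "orientation": TCP orientation; "force": force on the tool from outside, world axes, zero at the start; "moment": the same for the moment, N m; "gripper_width": opening from 0.0 (shut) to 1.0 (fully open); "grip_force": force on a finger pad.
Only numpy, scipy, OpenCV 4.12 (cv2) and the standard library are available. Lean on these libraries where they do the work, as an engineer would, in place of code of your own. Each camera call takes 0.05 s, during which the arm holds its last target. There are 200 camera calls.

### The job

The loaf in the bread slicing guide is used up. Flip over the pawl that rides on the toothed rail so the ratchet lets go, then slide the wooden pusher all the way back to its stop, away from the slicing slot, so the next loaf fits. Leave the pawl flipped over, and do not disturb the hold-down arm on the plain rail, the jar or the tin.

Things in the scene. Friction and masses are not known exactly. Their poses are not given: they have to be found in the camera images.
- guide: Bread slicing guide: wooden board 220 x 400 mm, 22 mm thick, fixed to the worktop. Origin: centre of its underside. y runs along the slide, forward to the slicing slot (two pairs of 75 mm posts); x runs across, to the toothed steel rail (at x = 80 mm; the plain rail is at x = -80 mm); z up. Pusher's home stop is at the -y end.
- pusher_top (a point): Centre of the top edge of the pusher, a light wooden plate standing upright across the guide: 110 mm wide along x, 16 mm thick along y, top edge 107 mm above the worktop, a wider foot below 38 mm. Same axes as the guide. It can only slide along y, with about 3 N of friction; -y is back, away from the slot.
- pusher (a joint): How far the pusher stands forward of its home stop, m: 0 = fully back, 0.155 = furthest forward. The ratchet lets it move forward; backward it is locked (after at most 15 mm of play) while the pawl rests in the teeth.
- pawl_tab (a point): Centre of the thumb tab on the pawl's lever: dark steel, 28 mm wide along the guide's x, 24 mm tall, 8 mm thick. The pawl rides on the pusher beside the plate, above the toothed rail. Its pivot, an axis along x, is at pusher_top + 85 mm in x, 0 in y, -45 mm in z (62 mm above the worktop); the tab's centre is 75 mm from the pivot. This point turns with the pawl.
- pawl (a joint): Turn of the pawl, rad. 0 to 0.35: in the teeth, tab leaning back (-y), by 0.65 rad at 0; about 0.65: tab upright; 1.3: fully flipped, tab leaning forward 0.65 rad, tooth clear of the rail. It turns easily (under 1 N at the tab) and falls by its own weight to the side of upright it is on: push the tab forward past upright.
- hold_arm (a joint): Turn of the bread hold-down arm, a similar but shorter lever with a like tab, 50 mm from its pivot, fixed to the board over the plain rail: pivot at x = -80 mm, y = 85 mm, z = 46 mm in the guide's frame, leaning back. Rad, 0 as found. Not to be moved.
- jar: Amber glass jar with a white lid, 80 mm across, 120 mm tall, standing left of the guide. Origin: centre of its underside.
- bread_tin: Round white tin, 120 mm across, 70 mm tall, standing right of the guide. Origin: centre of its underside.

How it is judged:
On the way, in this order (a step that is already met when the one before it is completed fails the run):
1. the pawl is flipped out of the teeth while the pusher still stands forward (value of joint pawl above 0.9 rad and value of joint pusher above 0.05 m), for 0.2 s.
2. the pusher is back at its stop (value of joint pusher below 0.015 m), for 0.2 s.
At the end, for the whole second after the job is handed in: The pusher stands within 15 mm of its home stop and the pawl is still flipped over (more than 0.9 rad) (value of joint pusher below 0.015 m and value of joint pawl above 0.9 rad); the robot touches nothing.
It fails at once if the hold-down arm is moved by more than 0.25 rad (value of joint hold_arm above 0.25 rad).
It fails at once if the jar or the tin is shifted by more than 30 mm (distance of any of jar, bread_tin from where it was at the start of the episode above 0.03 m).
It also fails if it takes over 48 s, if anything falls off the work surface, if the arm or the gripper's body presses on something with over 40 N, if the wrist force passes 120 N, or if a joint passes its speed limit or range.

## Working session

There is one attempt and no reset: what is moved stays moved. The work goes in short steps, Python scripts to look and compute and a shell command to move; the robot and the scene stay as the last step left them, time stands still between calls to the robot, and variables do not carry over. Pictures are saved under pics/ and viewed, at most 10 in all, crops included, and the job is handed in when it is done.

```bash
mkdir -p pics; python3 - <<'E'
from plant import bot
import cv2
for n in("side","top"):
    cv2.imwrite(f"pics/{n}0.png",bot.grab_frame(n)[:,:,::-1]); print(bot.camera_model(n))
print(bot.get_state())
E
```

```text
{'fx': 512.9726373337777, 'fy': 512.9726373337777, 'cx': 282.61924380234893, 'cy': 204.96043955844192, 'k1': -0.1502346221560455, 'rvec': array([ 2.13599755, -0.93524999,  0.4389407 ]), 'tvec': array([-0.41730227,  0.35062766,  1.29067663])}
{'fx': 415.4870809659983, 'fy': 415.4870809659983, 'cx': 282.6748026755461, 'cy': 219.85380336458846, 'k1': -0.047684877754631164, 'rvec': array([ 2.16376952, -2.16473001,  0.11931546]), 'tvec': array([0.00338392, 0.61295339, 1.40598862])}
{'time_s': 0.1, 'qpos': array([ 1.07459642e+00,  3.13370864e-01,  1.49831213e+00, -8.77109724e-06,
        1.33096179e+00, -2.23399621e-01]), 'joint_vel': array([-1.33183927e-03, -2.23381450e-03, -6.10054271e-04,  4.64183559e-05,
        2.19485002e-04, -1.23804089e-03]), 'joint_torque': array([ 2.76475788e-03, -4.02809286e+01, -2.52645117e+01,  6.95128064e-02,
        3.42070742e-02, -4.55388295e-05]), 'tool_pos': array([0.1413686 , 0.50540567, 0.23824859]), 'orientation': array([-4.27133583e-01, -3.11205424e+00,  1.55139700e-03]), 'force': array([ 0.06459742,  0.57320677, -0.64732631]), 'moment': array([0.03085841, 0.03659835, 0.03370209]), 'grip_force': 0.0, 'gripper_width': 0.9981148286696632}
```

View pics/side0.png

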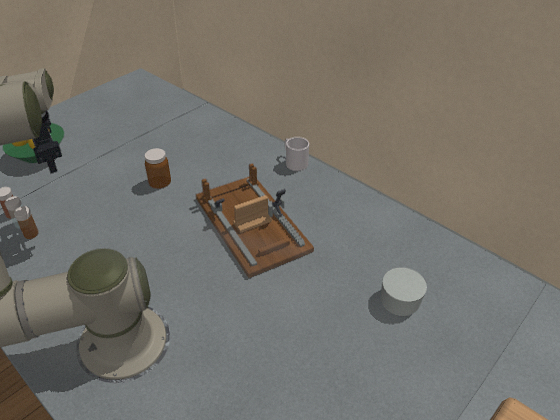

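View pics/top0.png

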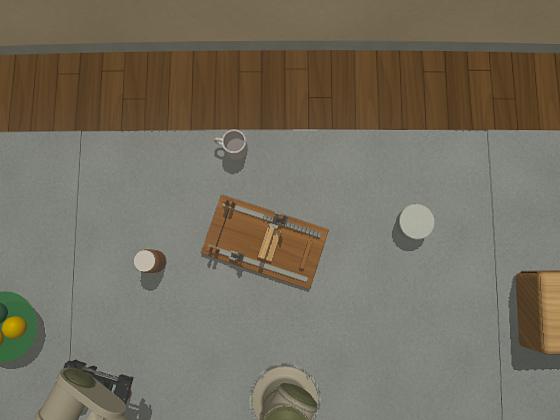

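Side: guide spans about (195,165)-(312,272), pusher plate at (251,212), pawl tab at (280,193). Top: board corners at about (222,196), (328,228), (310,289), (202,252), pusher at (268,242), pawl at (279,219), jar at (149,261), tin at (417,221). The slot end is at the left (world +y), the toothed rail on the far side (+x).

```bash
cat > h.py <<'E'
import numpy as np, cv2
from plant import bot
def ray(n,uv):
    m=bot.camera_model(n);R=cv2.Rodrigues(m['rvec'])[0]
    K=np.array([[m['fx'],0,m['cx']],[0,m['fy'],m['cy']],[0,0,1]])
    p=cv2.undistortPoints(np.array([[uv]],float),K,np.array([m['k1'],0,0,0,0.]))[0,0]
    return -R.T@m['tvec'], R.T@np.array([p[0],p[1],1])
def onz(n,uv,z):
    c,d=ray(n,uv); return c+d*(z-c[2])/d[2]
def proj(n,P):
    m=bot.camera_model(n);K=np.array([[m['fx'],0,m['cx']],[0,m['fy'],m['cy']],[0,0,1]])
    return cv2.projectPoints(np.array(P,float).reshape(-1,1,3),m['rvec'],m['tvec'],K,np.array([m['k1'],0,0,0,0.]))[0][:,0]
def tri(a,b):
    (c1,d1),(c2,d2)=ray("side",a),ray("top",b)
    s=np.linalg.lstsq(np.c_[d1,-d2],c2-c1,rcond=None)[0]
    p,q=c1+d1*s[0],c2+d2*s[1]; return (p+q)/2,np.linalg.norm(p-q)
E
python3 - <<'E'
from h import *
t=cv2.imread("pics/top0.png"); s=cv2.imread("pics/side0.png")
hsv=cv2.cvtColor(t,cv2.COLOR_BGR2HSV)
m=cv2.inRange(hsv,(3,70,40),(22,255,255)); m[:185]=0;m[300:]=0;m[:,:190]=0;m[:,340:]=0
m=cv2.morphologyEx(m,cv2.MORPH_CLOSE,np.ones((9,9)))
c=max(cv2.findContours(m,0,1)[0],key=cv2.contourArea)[:,0]
P=np.array([onz("top",p,.022)[:2] for p in c],np.float32)
r=cv2.minAreaRect(P);print(r, cv2.boxPoints(r))
A=cv2.resize(t[190:295,195:335],None,fx=5,fy=5,interpolation=2)
B=cv2.resize(s[155:280,190:320],None,fx=4.5,fy=4.5,interpolation=2)
cv2.imwrite("pics/topc.png",A);cv2.imwrite("pics/sidec.png",B)
E
```

```text
((0.5406381487846375, 0.06659106910228729), (0.3979685306549072, 0.21962156891822815), 71.80687713623047) [[ 0.3741898  -0.08816066]
 [ 0.5828324  -0.1567311 ]
 [ 0.7070865   0.2213428 ]
 [ 0.4984439   0.28991324]]
```

View pics/topc.png

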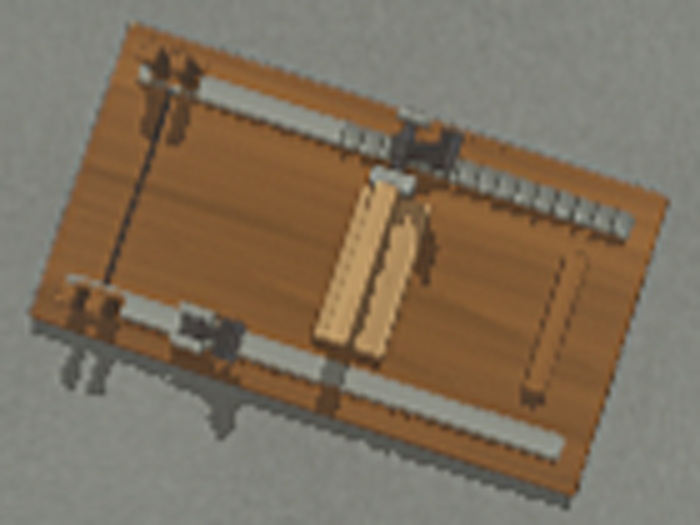

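View pics/sidec.png

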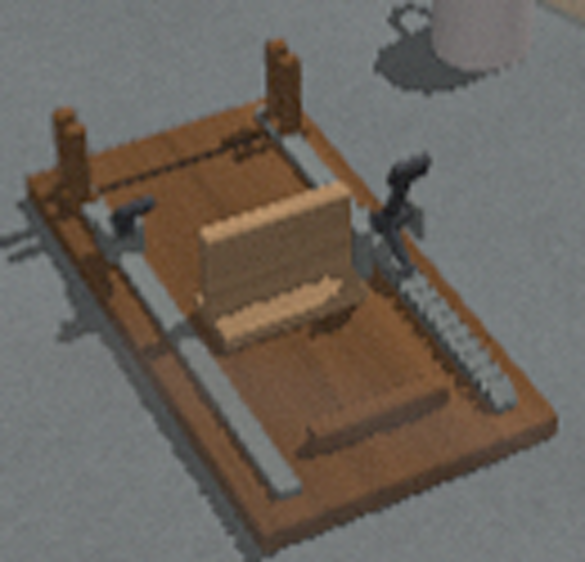

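Crops: plate top edge centred at about (355,262) in the top crop and (276,212) in the side crop. The pawl tab is at about (430,150) top and (408,168) side, and the hold arm is at (212,328) top. Now triangulating.

```bash
cat >> h.py <<'E'
a=np.radians(71.807-90); G0=np.array([.5406,.0666,0])
RG=np.array([[np.cos(a),-np.sin(a),0],[np.sin(a),np.cos(a),0],[0,0,1]])
g=lambda p:RG.T@(p-G0)
w=lambda p:RG@np.array(p,float)+G0
E
python3 - <<'E'
from h import *
S=lambda u,v:(190+u/4.5-.4,155+v/4.5-.4); T=lambda u,v:(195+u/5-.4,190+v/5-.4)
for n,s,t in(("push",S(276,212),T(355,262)),("tab",S(408,168),T(430,150)),("hold",S(132,212),T(218,332))):
    p,e=tri(s,t);print(n,p.round(3),g(p).round(3),e.round(4))
print("push on z",g(onz("top",T(355,262),.107)).round(3),g(onz("side",S(276,212),.107)).round(3))
print("tab on z",g(onz("top",T(430,150),.122)).round(3),g(onz("side",S(408,168),.122)).round(3))
py=g(onz("top",T(355,262),.107))[1]
for y in (py,):
  for P in ([0,y,.107],[80,0,0],[.085,y-.045,.122],[.085,y-.045*.9,.062+.068],[-.08,.05,.086]):
    print(P,[proj(n,w(P))[0].round(1) for n in("side","top")])
print("crops",[((proj("side",w(P))[0]-[190,155])*4.5).round(0) for P in([.085,py-.045,.122],)],[((proj("top",w(P))[0]-[195,190])*5).round(0) for P in([.085,py-.045,.122],)])
for n,uv,z in(("jar",(146,260),.12),("tin",(417,221),.07)):print(n,onz("top",uv,z),g(onz("top",uv,z)))
from scipy.spatial.transform import Rotation as Ro
print(Ro.from_rotvec(bot.get_state()['orientation']).as_matrix().round(3), np.degrees(a))
E
```

```text
push [0.534 0.057 0.103] [-0.003 -0.011  0.103] 0.0051
tab [0.607 0.007 0.126] [ 0.082 -0.036  0.126] 0.009
hold [0.488 0.151 0.077] [-0.076  0.063  0.077] 0.0021
push on z [-0.006 -0.01   0.107] [-0.003 -0.016  0.107]
tab on z [ 0.078 -0.034  0.122] [ 0.088 -0.034  0.122]
[0, np.float64(-0.009957649924557695), 0.107] [array([250.9, 200.3]), array([266.2, 240.3])]
[80, 0, 0] [array([486.7, 130.9]), array([-1929.5,  6929.7])]
[0.085, np.float64(-0.05495764992455769), 0.122] [array([282.8, 196.2]), array([287.4, 219.5])]
[0.085, np.float64(-0.050457649924557695), 0.13] [array([282.1, 193.3]), array([286.1, 218.8])]
[-0.08, 0.05, 0.086] [array([219.1, 202.4]), array([241.6, 258. ])]
crops [array([417., 185.])] [array([462., 148.])]
jar [0.47267443 0.44614131 0.12      ] [-0.18302994  0.33936047  0.12      ]
tin [ 0.60482004 -0.45277783  0.07      ] [ 0.22316924 -0.47336353  0.07      ]
[[-0.963  0.269 -0.   ]
 [ 0.269  0.963 -0.001]
 [ 0.    -0.001 -1.   ]] -18.192999999999998
```

```bash
for i in 1 2 3; do :; done
python3 -m pendant '{"translation":[[0.15,-0.19,0],[0.3,-0.37,0],[0.45,-0.56,0],[0.6,-0.75,0],[0.74,-0.93,0]],"dr":[[0,0,-0.01],[0,0,-0.02],[0,0,-0.03],[0,0,-0.03],[0,0,-0.03]]}' -1 20
python3 -m pendant '{"translation":[[0.15,-0.19,0],[0.3,-0.37,0],[0.45,-0.56,0],[0.6,-0.75,0],[0.74,-0.93,0]],"dr":[[0,0,0],[0,0,0],[0,0,0],[0,0,0],[0,0,0]]}'
python3 -m pendant '{"translation":[[0.15,-0.19,0],[0.3,-0.37,0],[0.45,-0.56,0],[0.6,-0.75,0],[0.74,-0.93,0]],"dr":[[0,0,0],[0,0,0],[0,0,0],[0,0,0],[0,0,0]]}'
python3 -m pendant '{"translation":[[0.15,-0.19,0],[0.3,-0.37,0],[0.45,-0.56,0],[0.6,-0.75,0],[0.74,-0.93,0]],"dr":[[0,0,0],[0,0,0],[0,0,0],[0,0,0],[0,0,0]]}'
```

```text
time_s: 0.52
tool_pos: [0.2531, 0.3645, 0.2385]
orientation: [-0.497, -3.102, 0.001]
force: [0.4, 0.5, -0.4]
gripper_width: 0.644
grip_force: 0.0
time_s: 0.93
tool_pos: [0.3642, 0.2248, 0.2386]
orientation: [-0.498, -3.102, 0.0]
force: [0.1, 0.6, 0.3]
gripper_width: 0.271
grip_force: 0.0
time_s: 1.35
tool_pos: [0.4753, 0.0852, 0.2385]
orientation: [-0.498, -3.101, 0.0]
force: [0.2, 0.3, 0.7]
gripper_width: 0.007
grip_force: 0.0
time_s: 1.77
tool_pos: [0.5862, -0.0542, 0.2382]
orientation: [-0.498, -3.101, -0.0]
force: [-0.3, 0.1, 0.5]
gripper_width: 0.002
grip_force: 0.0
```

```bash

python3 -m pendant '{"translation":[[0,0,-0.2],[0,0,-0.4],[0,0,-0.6],[0,0,-0.77],[0,0,-0.77]],"dr":[[0,0,0],[0,0,0],[0,0,0],[0,0,0],[0,0,0]]}'
python3 -m pendant '{"translation":[[0.02,0.06,0],[0.04,0.12,0],[0.06,0.18,0],[0.08,0.24,0],[0.1,0.3,0]],"dr":[[0,0,0],[0,0,0],[0,0,0],[0,0,0],[0,0,0]]}'
python3 -m pendant '{"translation":[[0.02,0.06,0],[0.04,0.12,0],[0.06,0.18,0],[0.08,0.24,0],[0.1,0.3,0]],"dr":[[0,0,0],[0,0,0],[0,0,0],[0,0,0],[0,0,0]]}'
python3 - <<'E'
from h import *
print(g(bot.get_state()['tool_pos']))
s=bot.grab_frame("side")[120:280,170:340,::-1]
cv2.imwrite("pics/side1.png",cv2.resize(s,None,fx=3.5,fy=3.5,interpolation=2))
E
```

```text
time_s: 2.18
tool_pos: [0.5829, -0.0518, 0.118]
orientation: [-0.496, -3.093, -0.002]
force: [-0.4, -0.7, -0.8]
gripper_width: 0.009
grip_force: 0.0
time_s: 2.6
tool_pos: [0.6012, -0.0062, 0.1244]
orientation: [0.496, 3.1, -0.0]
force: [0.3, -0.2, 0.1]
gripper_width: 0.006
grip_force: 0.1
time_s: 3.02
tool_pos: [0.6157, 0.0386, 0.1232]
orientation: [-0.497, -3.102, -0.0]
force: [0.2, 0.4, 0.1]
gripper_width: 0.003
grip_force: 0.0
[ 0.08012468 -0.00318781  0.12318515]
```

View pics/side1.png

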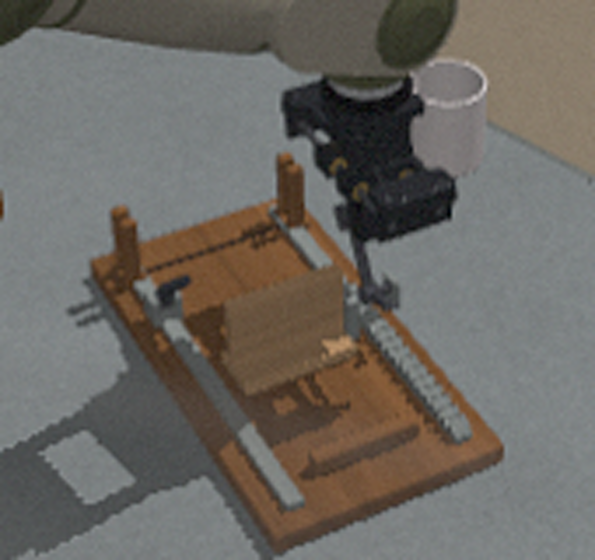

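The picture shows the finger past the pawl, and the pawl's nose swung back and up at (385,295), so it looks flipped. I'll lift and check.

```bash

python3 -m pendant '{"translation":[[0,0,0.2],[0,0,0.4],[0,0,0.6],[0,0,0.8],[0,0,0.95]],"dr":[[0,0,0],[0,0,0],[0,0,0],[0,0,0],[0,0,0]]}'
python3 - <<'E'
from h import *
print(g(bot.get_state()['tool_pos']))
s=bot.grab_frame("side")[120:280,170:340,::-1]
cv2.imwrite("pics/side2.png",cv2.resize(s,None,fx=3.5,fy=3.5,interpolation=2))
E
```

```text
time_s: 3.48
tool_pos: [0.6157, 0.0377, 0.2685]
orientation: [0.497, 3.1, -0.0]
force: [-0.7, 0.2, 0.2]
gripper_width: 0.008
grip_force: 0.0
[ 0.08035687 -0.00405454  0.26848311]
```

View pics/side2.png

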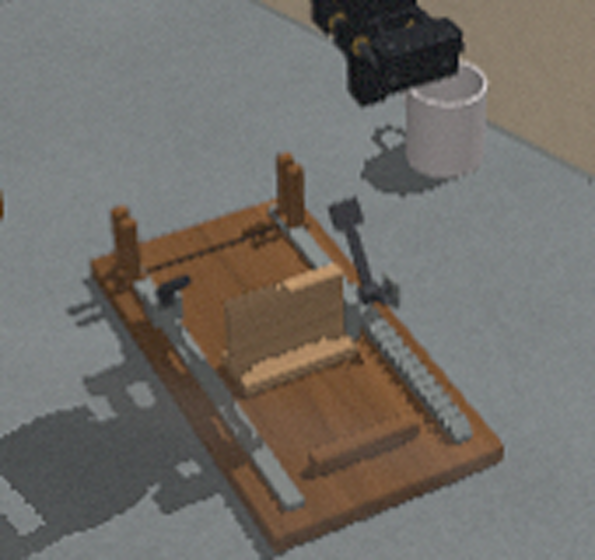

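The pawl is flipped: tab at (347,213), leaning forward. The pusher has not moved (top edge at about (284,292)) and the hold arm is untouched. Next I'll go in front of the plate and estimate where the stop is.

```bash

python3 -m pendant '{"translation":[[-0.1,0.1,0],[-0.2,0.2,0],[-0.3,0.3,0],[-0.4,0.42,0],[-0.47,0.5,0]],"dr":[[0,0,0],[0,0,0],[0,0,0],[0,0,0],[0,0,0]]}'
python3 -m pendant '{"translation":[[0,0,-0.2],[0,0,-0.4],[0,0,-0.6],[0,0,-0.8],[0,0,-1]],"dr":[[0,0,0],[0,0,0],[0,0,0],[0,0,0],[0,0,0]]}'
python3 -m pendant '{"translation":[[0,0,-0.1],[0,0,-0.2],[0,0,-0.3],[0,0,-0.32],[0,0,-0.32]],"dr":[[0,0,0],[0,0,0],[0,0,0],[0,0,0],[0,0,0]]}'
python3 - <<'E'
from h import *
print(g(bot.get_state()['tool_pos']))
T=lambda u,v:(195+u/5-.4,190+v/5-.4);S=lambda u,v:(190+u/4.5-.4,155+v/4.5-.4)
print("stop",g(onz("top",T(545,330),.035)),"ledge back",g(onz("top",T(400,285),.038)), "stop side",g(onz("side",S(375,420),.035)))
E
```

```text
time_s: 3.95
tool_pos: [0.5438, 0.1139, 0.2656]
orientation: [-0.496, -3.102, -0.0]
force: [-0.0, 0.1, -0.3]
gripper_width: 0.004
grip_force: 0.0
time_s: 4.37
tool_pos: [0.5447, 0.1127, 0.1143]
orientation: [0.497, 3.102, -0.0]
force: [0.2, -1.6, -0.1]
gripper_width: 0.003
grip_force: 0.0
time_s: 4.78
tool_pos: [0.5445, 0.1126, 0.067]
orientation: [-0.497, -3.1, 0.001]
force: [-0.2, 0.3, 0.3]
gripper_width: 0.002
grip_force: 0.0
[-0.01065229  0.04491734  0.06695675]
stop [-0.00643782 -0.14448156  0.035     ] ledge back [-0.00826171 -0.04033424  0.038     ] stop side [-0.0039822  -0.15621282  0.035     ]
```

```bash

python3 -m pendant '{"translation":[[-0.02,-0.063,0],[-0.042,-0.127,0],[-0.062,-0.19,0],[-0.083,-0.253,0],[-0.104,-0.317,0]],"dr":[[0,0,0],[0,0,0],[0,0,0],[0,0,0],[0,0,0]]}'
python3 -m pendant '{"translation":[[-0.02,-0.063,0],[-0.042,-0.127,0],[-0.062,-0.19,0],[-0.083,-0.253,0],[-0.104,-0.317,0]],"dr":[[0,0,0],[0,0,0],[0,0,0],[0,0,0],[0,0,0]]}'
python3 -m pendant '{"translation":[[-0.005,-0.013,0],[-0.01,-0.025,0],[-0.013,-0.04,0],[-0.018,-0.053,0],[-0.022,-0.066,0]],"dr":[[0,0,0],[0,0,0],[0,0,0],[0,0,0],[0,0,0]]}'
python3 - <<'E'
from h import *
print(g(bot.get_state()['tool_pos']))
s=bot.grab_frame("side")[120:280,170:340,::-1]
cv2.imwrite("pics/side3.png",cv2.resize(s,None,fx=3.5,fy=3.5,interpolation=2))
E
```

```text
time_s: 5.2
tool_pos: [0.5294, 0.0641, 0.0684]
orientation: [0.498, 3.1, 0.001]
force: [1.0, 3.7, 3.5]
gripper_width: 0.009
grip_force: 2.1
time_s: 5.62
tool_pos: [0.5136, 0.0165, 0.0679]
orientation: [0.497, 3.101, 0.0]
force: [2.6, 3.7, 2.9]
gripper_width: 0.002
grip_force: 2.1
time_s: 6.03
tool_pos: [0.5102, 0.0078, 0.0675]
orientation: [-0.496, -3.102, -0.0]
force: [0.6, 3.1, 0.2]
gripper_width: -0.0
grip_force: 1.6
[-0.01048271 -0.06533486  0.06747338]
```

View pics/side3.png

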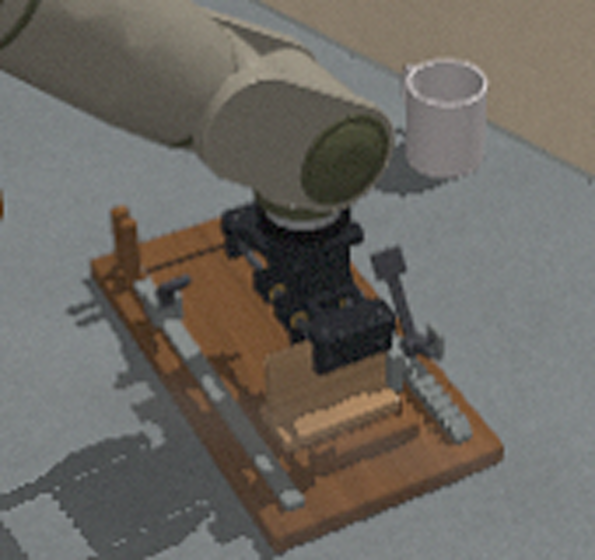

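The pusher is sliding with the pawl still flipped (tab at (388,262)). Its foot at (348,415) is nearing the stop bar at (370,445). Continuing gently.

```bash

python3 -m pendant '{"translation":[[-0.005,-0.013,0],[-0.01,-0.025,0],[-0.013,-0.04,0],[-0.018,-0.053,0],[-0.022,-0.066,0]],"dr":[[0,0,0],[0,0,0],[0,0,0],[0,0,0],[0,0,0]]}'
python3 -m pendant '{"translation":[[-0.005,-0.013,0],[-0.01,-0.025,0],[-0.013,-0.04,0],[-0.018,-0.053,0],[-0.022,-0.066,0]],"dr":[[0,0,0],[0,0,0],[0,0,0],[0,0,0],[0,0,0]]}'
```

```text
time_s: 6.5
tool_pos: [0.5069, -0.0024, 0.0676]
orientation: [-0.497, -3.101, -0.0]
force: [0.0, 3.0, -2.3]
gripper_width: 0.007
grip_force: 1.5
time_s: 6.92
tool_pos: [0.5037, -0.0124, 0.0677]
orientation: [-0.497, -3.102, -0.0]
force: [-0.8, 4.8, -1.8]
gripper_width: 0.005
grip_force: 1.5
```

```bash

python3 -m pendant '{"translation":[[-0.002,-0.006,0],[-0.004,-0.013,0],[-0.006,-0.02,0],[-0.009,-0.026,0],[-0.01,-0.033,0]],"dr":[[0,0,0],[0,0,0],[0,0,0],[0,0,0],[0,0,0]]}'
python3 -m pendant '{"translation":[[-0.002,-0.006,0],[-0.004,-0.013,0],[-0.006,-0.02,0],[-0.009,-0.026,0],[-0.01,-0.033,0]],"dr":[[0,0,0],[0,0,0],[0,0,0],[0,0,0],[0,0,0]]}'
```

```text
time_s: 7.33
tool_pos: [0.5023, -0.0172, 0.0677]
orientation: [-0.497, -3.102, -0.0]
force: [-1.3, 3.8, 0.7]
gripper_width: 0.004
grip_force: 1.5
time_s: 7.75
tool_pos: [0.5008, -0.0222, 0.0677]
orientation: [0.497, 3.102, -0.0]
force: [-0.6, 3.2, 1.1]
gripper_width: 0.005
grip_force: 1.6
```

```bash

python3 -m pendant '{"translation":[[-0.002,-0.006,0],[-0.004,-0.013,0],[-0.006,-0.02,0],[-0.009,-0.026,0],[-0.01,-0.033,0]],"dr":[[0,0,0],[0,0,0],[0,0,0],[0,0,0],[0,0,0]]}'
python3 - <<'E'
from h import *
print(g(bot.get_state()['tool_pos']))
s=bot.grab_frame("side")[160:270,220:340,::-1]
cv2.imwrite("pics/side4.png",cv2.resize(s,None,fx=5,fy=5,interpolation=2))
E
```

```text
time_s: 8.17
tool_pos: [0.4993, -0.0272, 0.0677]
orientation: [0.497, 3.102, -0.0]
force: [-1.5, 3.5, 0.3]
gripper_width: 0.008
grip_force: 1.6
[-0.00993541 -0.10198155  0.06772866]
```

View pics/side4.png

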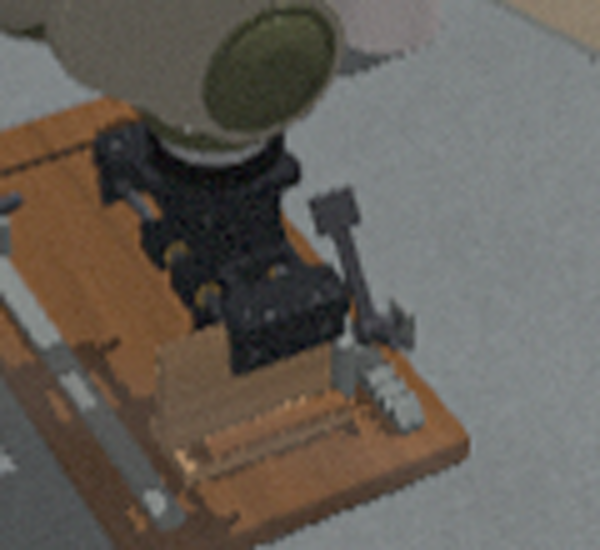

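The plate foot at (290,425) is nearly against the stop bar, and the pawl is still flipped (tab at (335,210)). The force is still only friction, so I'll keep going in small steps.

```bash

python3 -m pendant '{"translation":[[-0.002,-0.006,0],[-0.004,-0.013,0],[-0.006,-0.02,0],[-0.009,-0.026,0],[-0.01,-0.033,0]],"dr":[[0,0,0],[0,0,0],[0,0,0],[0,0,0],[0,0,0]]}'
```

```text
time_s: 8.63
tool_pos: [0.4982, -0.0309, 0.0678]
orientation: [0.498, 3.101, 0.004]
force: [5.0, 20.7, -0.5]
gripper_width: 0.005
grip_force: 10.1
```

```bash

python3 -m pendant '{"translation":[[-0.002,-0.006,0],[-0.004,-0.013,0],[-0.006,-0.02,0],[-0.009,-0.026,0],[-0.01,-0.033,0]],"dr":[[0,0,0],[0,0,0],[0,0,0],[0,0,0],[0,0,0]]}'
```

```text
time_s: 9.05
tool_pos: [0.4981, -0.0312, 0.0679]
orientation: [0.499, 3.098, 0.016]
force: [19.0, 55.2, -2.1]
gripper_width: 0.006
grip_force: 29.2
```

The stop is reached: the force jumped and motion ceased. Backing off and lifting.

```bash

python3 -m pendant '{"translation":[[0.03,0.09,0],[0.06,0.18,0],[0.08,0.24,0],[0.08,0.24,0],[0.08,0.24,0]],"dr":[[0,0,0],[0,0,0],[0,0,0],[0,0,0],[0,0,0]]}'
python3 -m pendant '{"translation":[[0,0,0.2],[0,0,0.4],[0,0,0.6],[0,0,0.8],[0,0,1]],"dr":[[0,0,0],[0,0,0],[0,0,0],[0,0,0],[0,0,0]]}'
python3 -m pendant '{"translation":[[-0.1,0.1,0.1],[-0.2,0.2,0.1],[-0.3,0.3,0.1],[-0.4,0.4,0.1],[-0.4,0.4,0.1]],"dr":[[0,0,0],[0,0,0],[0,0,0],[0,0,0],[0,0,0]]}'
python3 - <<'E'
from h import *
s=bot.grab_frame("side")[120:280,170:340,::-1]
cv2.imwrite("pics/side5.png",cv2.resize(s,None,fx=3.5,fy=3.5,interpolation=2))
E
```

```text
time_s: 9.47
tool_pos: [0.5085, -0.0012, 0.0677]
orientation: [0.496, 3.102, -0.001]
force: [0.2, 0.3, 0.7]
gripper_width: 0.002
grip_force: 0.0
time_s: 9.88
tool_pos: [0.508, -0.0019, 0.2193]
orientation: [0.499, 3.102, -0.001]
force: [0.6, 0.3, 1.0]
gripper_width: 0.005
grip_force: 0.0
time_s: 10.3
tool_pos: [0.4465, 0.06, 0.233]
orientation: [-0.496, -3.102, -0.0]
force: [0.3, 0.1, 0.4]
gripper_width: 0.005
grip_force: 0.0
```

View pics/side5.png

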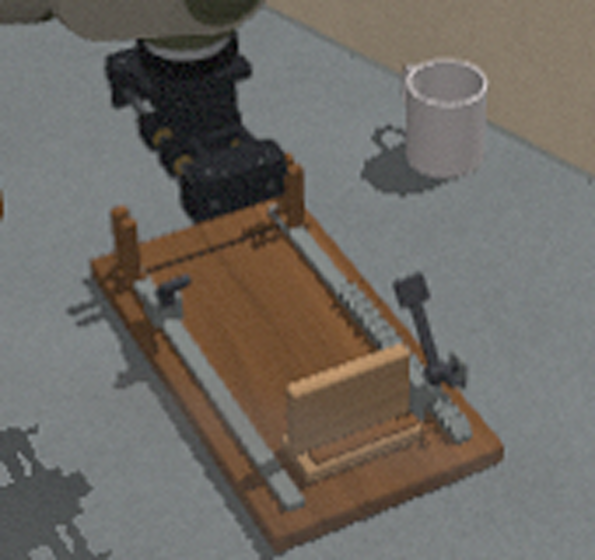

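The pusher is against the stop bar (foot at (360,445)), the pawl is flipped (tab at (410,292)), the hold arm at (172,290) is unchanged, and the robot is clear.

```bash
python3 -c "
from plant import bot
print(bot.sign_off())"
```

```text
the job is handed in; nothing more can be done
None
```

I flipped the pawl over, pushed the wooden pusher back to its home stop and handed the job in. The last picture shows the pawl still flipped and the hold-down arm where it was; the robot never went near the jar or the tin. The hand-in returned no verdict.

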